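# Clear the water-test station

### The job

Clear up the test station after the practical. Thumb the reader's eject slide all the way to push out the used cartridge it still holds, then put that cartridge and every used cartridge lying on the bench into the waste bin, pushing each one from the loading shelf right through the spring flap so that it drops inside and the flap swings shut behind it. Lay all the forceps flat in the shallow steel instrument tray and put all the reaction plates in the deep white wash tub, and leave the dropper-bottle rack, the beaker and the wash bottle where they stand.

Things in the scene. Friction and masses are not known exactly. Their poses are not given: they have to be found in the camera images.
- bin: fixed waste bin, white front, clear walls and lid, 170 mm deep (its x), 160 wide (y), 202 high. Origin on the bench under the middle of the front face; x points from the face into the bin, z up. A plain level loading shelf, 64 mm wide, top 150 mm above the bench, runs from x = -0.09 to the face (x = 0) and ends there; inside is a free drop. All slick inside.
- bin_flap (a joint): the steel flap in the port, 48 mm wide, 36 mm long, hinged along its top edge just behind the front; 0 rad shut, grows to 1.45 as it swings inward. A light spring (about 0.2 to 0.7 N at its lower edge) shuts it by itself.
- bin_port (a point): middle of the port's sill, the inner end of the shelf's top, in the plane of the front face; axes as the bin's. The port, the only way in, is 50 mm wide and 38 mm high (150 to 188 mm above the bench) in the 5 mm thick front, centred on the bin's y = 0 like the shelf.
- reader: fixed grey reader, 170 mm deep (its x), 120 wide (y), flat top 62 mm up. Origin on the bench under the middle of the front face; x points from the face into it. On y = 0 are a bay 32 mm wide, 18 high, open in front, its floor 18 mm above the bench, and a landing tongue of that height, 24 mm wide (narrower than a cartridge), to 60 mm before the face. cart0 starts wholly inside the bay.
- eject_slide (a joint): spring-return eject slide: 0 m at rest at the back, 0.045 fully home, as the tab on the reader's top is pushed to the reader's front (its -x). The spring takes 3 N at the start and 5.7 N at full travel, and returns it. Its blade pushes the cartridge ahead of it: a full stroke leaves it about 40 mm out of the front, on the tongue.
- slide_tab (a point): middle of the eject slide's black thumb tab, which stands 19 mm above the reader's top (81 mm above the bench), 26 mm wide across the reader and 10 mm thick along it; the reader's top is bare for 45 mm behind it (then a flat display). It moves with the slide.
- cart0: used test cartridge held in the reader's bay at the start: a flat white plastic block 62 x 28 x 12 mm, 30 g, with a round sample hole, a window and grip ribs on top; origin at the middle of its underside, x along the 62 mm length, z up.
- cart1: used test cartridge like cart0, lying somewhere on the bench at the start (it may be knocked). May be absent (None).
- cart2: used test cartridge like cart0, lying somewhere on the bench at the start (it may be knocked). May be absent (None).
- cart3: used test cartridge like cart0, lying somewhere on the bench at the start (it may be knocked). May be absent (None).
- forceps1: steel forceps, 112 mm long, 9 mm high as they lie, 15.6 mm wide over the parallel middle third and narrower to both ends, lying on the bench at the start; origin at the middle of the underside, x along the length. May be absent (None).
- forceps2: steel forceps, 112 mm long, 9 mm high as they lie, 15.6 mm wide over the parallel middle third and narrower to both ends, lying on the bench at the start; origin at the middle of the underside, x along the length. May be absent (None).
- plate1: white plastic reaction plate with 2 rows of 3 round wells on top, a flat solid 80 x 42 x 14 mm block, lying wells-up on the bench at the start; origin at the middle of the underside, x along the 80 mm length. May be absent (None).
- plate2: white plastic reaction plate with 2 rows of 3 round wells on top, a flat solid 80 x 42 x 14 mm block, lying wells-up on the bench at the start; origin at the middle of the underside, x along the 80 mm length. May be absent (None).
- tray: fixed open stainless instrument tray, 150 mm (its x) by 160 mm (its y) outside, 22 mm high, walls and floor 3 mm; origin at the middle of its underside.
- tub: fixed open white plastic wash tub, 150 mm (its x) by 160 mm (its y) outside, 60 mm high, walls and floor 4 mm; origin at the middle of its underside.
- dropper_rack: bystander: green rack of white dropper bottles, 75 x 160 mm, 90 mm high, loose; origin under its middle.
- beaker: bystander: glass beaker 70 mm across, 90 mm high, loose; origin under its middle.
- wash_bottle: bystander: white wash bottle 64 mm across, 185 mm high, loose; origin under its middle.

How it is judged (in metres and radians):
On the way:
1. the reader's eject slide is pushed fully home (past 38 of its 45 mm) (value of joint eject_slide above 0.038 m), for 0.05 s.
At the end, for the whole second after the job is handed in: Cartridges: middle inside the bin, below 120 mm; flap shut (under 0.10 rad), slide back (under 6 mm). Forceps: middle inside the steel tray, below 20 mm, within 0.25 rad of level. Plates: middle inside the tub, below 50 mm. All present things at rest (0.05 m/s) (x of cart0 in the frame of bin between 0.001 and 0.169 m and y of cart0 in the frame of bin between -0.078 and 0.078 m and z of cart0 in the frame of bin between 0 and 0.12 m and linear speed of each of cart0, cart1, cart2, cart3, forceps1, forceps2, plate1, plate2 below 0.05 m/s and x of cart1 in the frame of bin between 0.001 and 0.169 m and y of cart1 in the frame of bin between -0.078 and 0.078 m and z of cart1 in the frame of bin between 0 and 0.12 m and x of cart2 in the frame of bin between 0.001 and 0.169 m and y of cart2 in the frame of bin between -0.078 and 0.078 m and z of cart2 in the frame of bin between 0 and 0.12 m and x of cart3 in the frame of bin between 0.001 and 0.169 m and y of cart3 in the frame of bin between -0.078 and 0.078 m and z of cart3 in the frame of bin between 0 and 0.12 m and x of forceps1 in the frame of tray between -0.072 and 0.072 m and y of forceps1 in the frame of tray between -0.077 and 0.077 m and z of forceps1 in the frame of tray between 0 and 0.02 m and angle between forceps1's own x axis and vertical between 1.32 and 1.82 rad and x of forceps2 in the frame of tray between -0.072 and 0.072 m and y of forceps2 in the frame of tray between -0.077 and 0.077 m and z of forceps2 in the frame of tray between 0 and 0.02 m and angle between forceps2's own x axis and vertical between 1.32 and 1.82 rad and x of plate1 in the frame of tub between -0.071 and 0.071 m and y of plate1 in the frame of tub between -0.076 and 0.076 m and z of plate1 in the frame of tub between 0 and 0.05 m and x of plate2 in the frame of tub between -0.071 and 0.071 m and y of plate2 in the frame of tub between -0.076 and 0.076 m and z of plate2 in the frame of tub between 0 and 0.05 m and value of joint bin_flap below 0.1 rad and value of joint eject_slide below 0.006 m); the robot touches nothing.
It fails at once if a bystander (dropper rack, beaker or wash bottle) is moved more than 30 mm or tipped (distance of any of dropper_rack, beaker, wash_bottle from where it was at the start of the episode above 0.03 m or angle between any of dropper_rack, beaker, wash_bottle's own z axis and vertical above 0.5 rad).
Of cart1, cart2, cart3 only 2 to 3 are there at a start; the rules pass over those that are not, and their reading is None.
Of forceps1, forceps2, plate1, plate2 only 3 to 4 are there at a start; the rules pass over those that are not, and their reading is None.
At some moment in a run one of cart1, cart2, cart3, plate1, plate2, forceps1, forceps2 may be knocked a few centimetres aside while the robot is not near it.
Once in a run the grip may slacken for a moment while it holds something.
It also fails if it takes over 210 s, if anything falls off the work surface, if the arm or the gripper's body presses on something with over 40 N, if the wrist force passes 120 N, or if a joint passes its speed limit or range.

### The arm

A 6-joint arm with a two-finger parallel gripper is mounted at the origin on the work surface. World frame = base frame: x ahead of the robot, y to its left, z up, the work surface at z = 0. Lengths are in mm, angles in rad, forces in N, time in s.
With the tool pointing down it reaches from about 350 to 850 mm from the base axis. Payload 8.1 kg.
Tool frame: the origin (TCP) lies on the mounting face of the last link; the fingertips stand 186 mm ahead of it and the grasp point (between the pads) lies 167 mm ahead of it (ctrl.tips_ahead is the distance from the TCP to the fingertips, in mm); z points along the fingers, y is the line along which they close (so a half turn about z gives the same grasp; the last joint's range is limited). The gripper opens to 93 mm and grips with 3 to 60 N. Pads are 15 mm wide; open, the fingers measure 128 mm over their backs; the gripper's body (75 mm by 188 mm) begins 65 mm behind the grasp point.
Start: joints at [-1.394, 0.13, 1.488, -0, 1.523, -0.085], TCP at [155.312, -579.556, 404.735] pointing down, gripper open.
Joint ranges: [-2.96, 2.96], [-0.89, 2.26], [0.02, 2.5], [-1.34, 4.48], [0, 2.73], [-2.66, 2.66]. Speed limits (rad/s): [2.39, 2.39, 2.79, 3.14, 3.14, 3.14].

### API

Orientations are given as [roll, pitch, yaw] about the fixed x, y, z axes, in that order (R = Rz(yaw) Ry(pitch) Rx(roll)).
In Python, from plant import ctrl, get_state, camera, order gives the robot as it stands. Calls block until the motion is done:
- ctrl.movep(position, orientation): joint-space move of the TCP to a pose.
- ctrl.move_straight(position, rotation=None, vel=150, guard=None): straight line of the TCP; rotation=None keeps the orientation; vel is the mean speed in mm/s. With guard (N) it stops when the force on the tool has changed by that much, and returns True; else False.
- ctrl.movej(angles): joint-space move.
- ctrl.set_gripper(opening, squeeze=None): finger opening in mm; squeeze is the grip in N (None keeps the last); returns when the fingers have stopped.
- ctrl.pause(seconds).
- ctrl.inverse_kinematics(position, orientation): joint angles nearest the present ones, or None.
- get_state(): the state.
- camera(name): name is "side" or "top"; returns a dict with "frame" (400x640x3 uint8, red, green, blue), "range_z" (400x640 float32, mm along the optical axis (not along the pixel's ray), 0 where there is no reading), "fx", "fy", "cx", "cy" (pixels), "cam_to_world" (4x4, takes a point from camera to world coordinates). Camera axes: x right, y down, z forward; pixel columns grow to the right and rows downward; lengths in mm; the calibration is good to about 2 mm. A picture is of the moment at which its call begins.
A pose or a line that the arm cannot do raises ctrl.MotionError and nothing moves.
- order.sign_off(): hands the job in; it is judged then, once.
The state is a dict: "t": time; "joints": joint angles; "joint_vel": joint speeds; "joint_efforts": joint torques, N m; "tool_pos": TCP position; "tool_rot": TCP orientation; "contact_force": force on the tool from outside, world axes, zero at the start; "wrist_torque": the same for the moment, N m; "width": finger opening in mm; "grip_force": force on a finger pad.
Only numpy, scipy, OpenCV 4.12 (cv2) and the standard library are available. Lean on these libraries where they do the work, as an engineer would, in place of code of your own. Each camera call takes 0.05 s, during which the arm holds its last target. There are 200 camera calls.

## Working session

There is one attempt and no reset: what is moved stays moved. The work goes in short steps, each a Python script; the robot and the scene stay as the last script left them, time stands still between calls to the robot, and variables do not carry over. Pictures are saved under pics/ and viewed, at most 14 in all, crops included, and the job is handed in when it is done.

```bash
ls; mkdir -p pics
python3 - <<'E'
from plant import ctrl,get_state,camera
import cv2,numpy as np
for n in("top","side"):
    c=camera(n); np.savez(f"pics/{n}0.npz",**c)
    cv2.imwrite(f"pics/{n}0.png",cv2.cvtColor(c["frame"],cv2.COLOR_RGB2BGR))
    print(n,c["fx"],c["fy"],c["cx"],c["cy"],np.round(c["cam_to_world"],3).tolist(),(c["range_z"]>0).mean())
print(get_state()["t"])
E
```

```text
pics
top 392.9616753584244 392.9616753584244 325.50428336679255 201.95290406744977 [[-0.026, -0.996, 0.083, 515.125], [-1.0, 0.027, 0.012, 9.121], [-0.014, -0.082, -0.997, 1180.728], [0.0, 0.0, 0.0, 1.0]] 0.995984375
side 365.9916114171897 365.9916114171897 318.26013593509555 198.35034350457786 [[0.965, -0.204, 0.165, 487.802], [-0.262, -0.713, 0.65, -516.452], [-0.015, -0.671, -0.742, 755.38], [0.0, 0.0, 0.0, 1.0]] 0.99590625
0.1
```

View pics/top0.png

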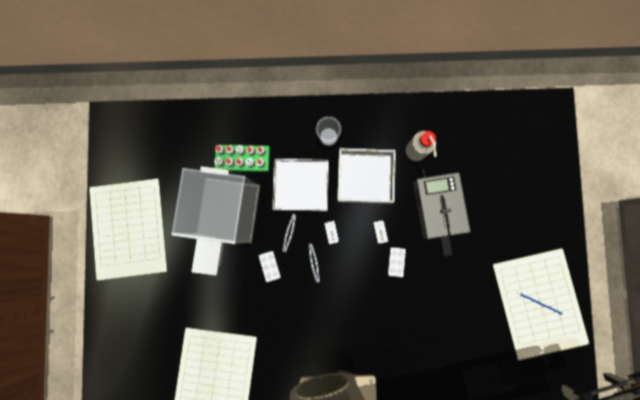

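View pics/side0.png

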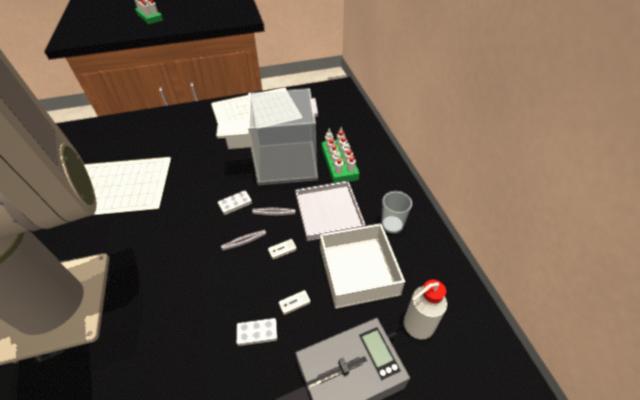

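The top view shows the bin with its shelf at (207,256), the tray at (300,185) and the tub at (366,177). The reader is at (443,205) with its tongue at (447,246). There are two cartridges at (331,232) and (380,232), two forceps at (289,232) and (314,262), and two plates at (269,266) and (397,262). The side view confirms that the tray is the one next to the bin and the tub is the one next to the reader.

```bash
cat > h.py <<'E'
import numpy as np,cv2
def ray(c,uv,z):
    """pixels (n,2) cast on plane z -> world xy"""
    uv=np.asarray(uv,float).reshape(-1,2); T=np.asarray(c["cam_to_world"])
    d=np.c_[(uv[:,0]-c["cx"])/c["fx"],(uv[:,1]-c["cy"])/c["fy"],np.ones(len(uv))]@T[:3,:3].T
    return (T[:3,3]+d*((z-T[2,3])/d[:,2])[:,None])[:,:2]
def cloud(c):
    T=np.asarray(c["cam_to_world"]);v,u=np.mgrid[:400,:640];Z=c["range_z"]
    return np.stack([(u-c["cx"])/c["fx"]*Z,(v-c["cy"])/c["fy"]*Z,Z],-1)@T[:3,:3].T+T[:3,3]
def rect(xy):
    """centre, long, short, yaw of the long side in (-90,90]"""
    (x,y),(w,h),a=cv2.minAreaRect(np.float32(xy))
    if w<h: w,h,a=h,w,a+90
    return x,y,w,h,(a+90)%180-90
def small(c,thr=110,roi=(300,215,650,-160)):
    """loose white/steel things on the bench: rects on plane z=12"""
    g=cv2.cvtColor(c["frame"],cv2.COLOR_RGB2GRAY)
    m=cv2.morphologyEx(np.uint8(g>thr),cv2.MORPH_CLOSE,np.ones((5,5)))
    out=[]
    for k in cv2.findContours(m,cv2.RETR_EXTERNAL,cv2.CHAIN_APPROX_NONE)[0]:
        if len(k)<12: continue
        x,y,w,h,a=rect(ray(c,k,12))
        if roi[0]<x<roi[2] and roi[3]<y<roi[1] and w<135: out.append((x,y,w,h,a,tuple(k.mean((0,1)).round())))
    return out
E
python3 - <<'E'
from h import *
c=dict(np.load("pics/top0.npz"))
for t in (80,120):
  for o in small(c,t): print(t,np.round(o[:5],1),o[5])
P=cloud(c)
def reg(name,u0,v0,u1,v1,zl,zh,ch=None):
    Q=P[v0:v1,u0:u1]; m=(Q[...,2]>zl)&(Q[...,2]<zh); m=cv2.morphologyEx(np.uint8(m),cv2.MORPH_OPEN,np.ones((3,3)))>0
    q=Q[m]; print(name,len(q),np.round(rect(q[:,:2]),1),"z",np.median(q[:,2]).round(1))
reg("shelf",185,235,235,285,135,165)
reg("bintop",165,160,270,250,190,215)
reg("reader",405,160,480,250,50,70)
reg("tongue",430,235,465,262,10,30)
reg("tray",265,150,335,218,8,35)
reg("tub",330,140,402,210,40,75)
reg("tubin",330,140,402,210,-5,20)
reg("tab",430,180,460,230,72,95)
reg("rack",205,140,275,175,40,110); reg("beaker",312,110,345,148,40,110); reg("bottle",400,125,440,165,40,220)
E
```

```text
80 [426.9 194.9  86.6  48.   15.9] (np.float64(269.0), np.float64(266.0))
80 [432.9  63.  113.9  20.8   8.1] (np.float64(314.0), np.float64(263.0))
80 [ 520.2 -136.2   68.7   33.8   10.3] (np.float64(380.0), np.float64(232.0))
80 [522.    8.9  68.9  33.5  10.9] (np.float64(331.0), np.float64(232.0))
120 [427.2 194.9  83.6  45.6  15.9] (np.float64(269.0), np.float64(266.0))
120 [434.   63.1 110.5  18.9   8.2] (np.float64(314.0), np.float64(263.0))
120 [ 520.2 -136.4   65.4   32.1   10.5] (np.float64(380.0), np.float64(231.0))
120 [522.4   8.9  65.   31.7  10.5] (np.float64(331.0), np.float64(232.0))
120 [524.3 134.2 107.5  17.9 -19.6] (np.float64(289.0), np.float64(232.0))
shelf 846 [468.1 336.9  87.   65.4  -9.2] z 150.9
bintop 4459 [602.5 315.2 180.2 163.2  -9.6] z 202.7
reader 2431 [ 591.6 -311.2  170.2  122.1    7.6] z 61.9
tongue 176 [ 476.1 -326.2   56.8   25.     8.8] z 17.7
tray 97 [741.8 195.4  62.5  11.2  -3. ] z 29.2
tub 120 [ 745.  -112.3  174.7   62.4   62.1] z 57.5
tubin 4313 [ 694.2 -100.5  216.9  212.    88.4] z 2.2
tab 34 [ 576.  -312.3   25.     8.6   88.6] z 81.1
rack 567 [751.1 268.7 138.5  56.9  87.1] z 64.4
beaker 242 [815.1  10.9  68.1  65.  -32.6] z 72.5
bottle 568 [ 761.  -250.4   62.6   56.4   47.5] z 118.3
```

Run:
```python
import cv2
a=cv2.imread("pics/top0.png")
cv2.imwrite("pics/crop.png",cv2.resize(a[150:290,160:480],(800,350),interpolation=cv2.INTER_CUBIC))
```

```text
(no output)
```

View pics/crop.png

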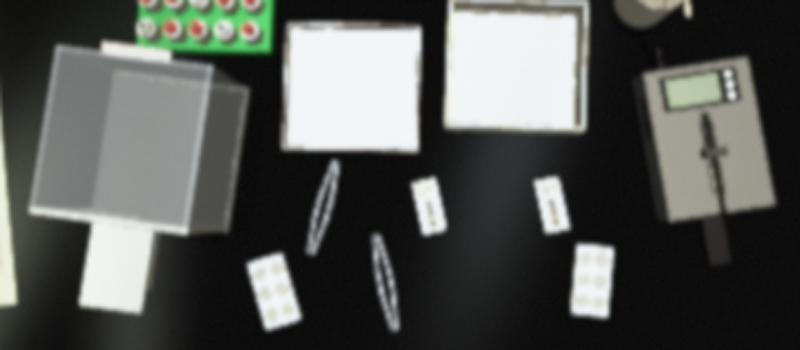

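```bash
cat > r.py <<'E'
from plant import ctrl,get_state,camera,order
from h import *
pi=np.pi; L=ctrl.tips_ahead; HI=245
A=lambda d:np.radians(d)
BIN=(np.array([512.5,329.6]),A(-9.4)); RD=(np.array([507.4,-323.0]),A(8))
def loc(f,x,y=0):
    o,a=f; return o+x*np.array([np.cos(a),np.sin(a)])+y*np.array([-np.sin(a),np.cos(a)])
def pick_yaw(p,yaw):
    best=None; j0=np.array(get_state()["joints"])
    for y in (yaw,yaw+pi,yaw-pi):
        q=ctrl.inverse_kinematics([p[0],p[1],p[2]],[pi,0,y])
        if q is not None:
            s=abs(q[5])+0.3*abs(q[5]-j0[5])
            if best is None or s<best[0]: best=(s,y)
    if best is None: raise RuntimeError(f"no ik {p}")
    return best[1]
def over(xy,yaw,z=HI):
    """rise to HI, joint move to above xy, tips at z; returns yaw"""
    s=get_state()["tool_pos"]
    if s[2]<HI+L-3: ctrl.move_straight([s[0],s[1],HI+L],vel=250)
    p=[xy[0],xy[1],HI+L]; y=pick_yaw(p,yaw); ctrl.movep(p,[pi,0,y])
    if z<HI: ctrl.move_straight([xy[0],xy[1],z+L],vel=250)
    return y
def to(xy,z,vel=150,guard=None): return ctrl.move_straight([xy[0],xy[1],z+L],vel=vel,guard=guard)
def grab(xy,yaw,z,opening,sq=20,want=None):
    over(xy,yaw); ctrl.set_gripper(opening)
    to(xy,z+40,250); hit=to(xy,z,60,guard=12)
    ctrl.set_gripper(0,sq); w=get_state()["width"]; print("grab width",round(w,1),"hit",hit)
    to(xy,HI,200); st(); return get_state()["width"]
def st():
    s=get_state(); print("t",round(s["t"],1),"w",round(s["width"],1),"grip",np.round(s["grip_force"],1),"pos",np.round(s["tool_pos"],1),"F",np.round(s["contact_force"],1))
def snap(n,c="top"):
    c=camera(c); cv2.imwrite(f"pics/{n}.png",cv2.cvtColor(c["frame"],cv2.COLOR_RGB2BGR)); np.savez(f"pics/{n}.npz",**c); return c
E
python3 - <<'E'
from r import *
c=dict(np.load("pics/top0.npz"))
for o in small(c,120,(300,260,650,-260)): print(np.round(o[:5],1),o[5])
print("tub",ray(c,[[367,176]],60),"tray",ray(c,[[302,184.5]],22))
tab=np.array([576.,-312.3]); d=loc(RD,1)-RD[0]
ctrl.set_gripper(0,20); st()
p=tab+26*d; over(p,RD[1],110); to(p,67,80,guard=10)
st()
hit=to(tab+(12.5-45)*d,67,60,guard=25); print(hit); st(); ctrl.pause(0.3); st()
to(tab+20*d,67,60)
s=get_state()["tool_pos"]; over(s[:2],RD[1]); over([480,-200],RD[1])
c=snap("ej"); cv2.imwrite("pics/ej.png",cv2.resize(cv2.imread("pics/ej.png")[150:290,330:490],(640,560),interpolation=cv2.INTER_CUBIC))
st()
E
```

```text
[427.2 194.9  83.6  45.6  15.9] (np.float64(269.0), np.float64(266.0))
[ 430.2 -180.3   83.1   45.8   -7.5] (np.float64(396.0), np.float64(262.0))
[434.   63.1 110.5  18.9   8.2] (np.float64(314.0), np.float64(263.0))
[ 520.2 -136.4   65.4   32.1   10.5] (np.float64(380.0), np.float64(231.0))
[522.4   8.9  65.   31.7  10.5] (np.float64(331.0), np.float64(232.0))
[524.3 134.2 107.5  17.9 -19.6] (np.float64(289.0), np.float64(232.0))
tub [[679.64597562 -98.22151433]] tray [[665.22438327  91.88957983]]
t 1.6 w 0.6 grip 0.0 pos [ 155.3 -579.6  404.7] F [-0.6 -0.7  1. ]
t 5.1 w 0.7 grip 0.0 pos [ 601.8 -308.6  252.8] F [-0.1  0.1 -0.4]
False
t 6.2 w 0.4 grip 4.7 pos [ 544.1 -316.6  253.7] F [ 8.9  1.6 -1.1]
t 6.5 w 0.6 grip 4.6 pos [ 544.1 -316.5  253.7] F [ 8.5  2.1 -1.9]
t 9.4 w 0.2 grip 0.0 pos [ 480.5 -200.5  431.4] F [ 0.2  0.6 -0.9]
```

View pics/ej.png

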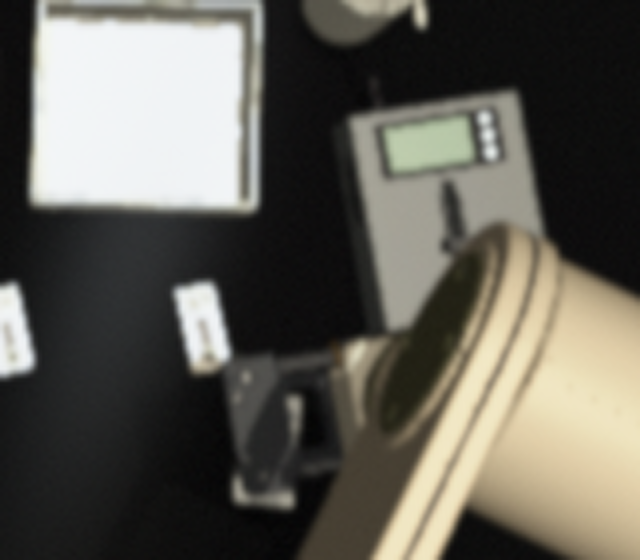

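The arm hides the tongue, so I'm moving it aside and looking again.

Run:
```python
from r import *
over([420,100],0)
c=snap("e2"); m=cv2.cvtColor(c["frame"],cv2.COLOR_RGB2GRAY)
P=cloud(c)[225:262,430:465]; g=m[225:262,430:465]
q=P[(P[...,2]>23)&(P[...,2]<45)]; print(len(q), np.round(rect(q[:,:2]),1), np.median(q[:,2]))
k=np.argwhere(g>140)[:,::-1]+[430,225]; k=k[ray(c,k,30)[:,0]<507]; print(len(k),np.round(rect(ray(c,k,30)),1))
cv2.imwrite("pics/e2.png",cv2.resize(cv2.imread("pics/e2.png")[150:290,330:490],(640,560),interpolation=cv2.INTER_CUBIC))
```

```text
158 [ 500.  -322.6   66.9   30.     3.5] 29.506130751141654
172 [ 484.9 -308.8   63.    40.4   88.5]
```

View pics/e2.png

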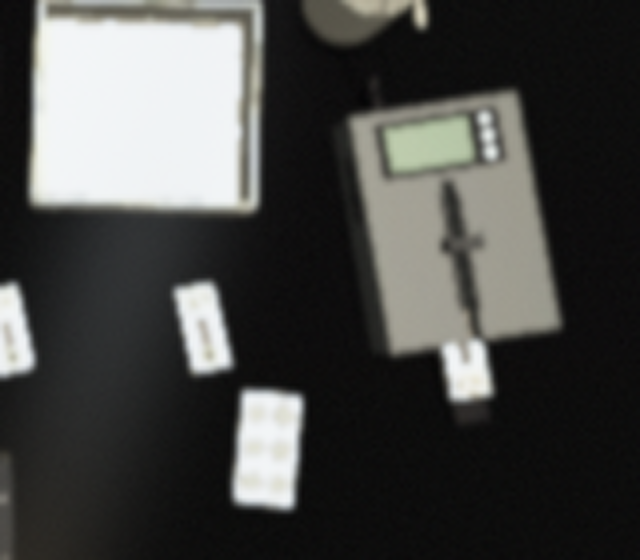

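Cart0 is now on the tongue, about 40 mm out at crop (468,370), and the slide is back at rest. I'll grip its rear part and take it to the bin.

```bash
cat >> r.py <<'E'
def over_y(xy,y):
    s=get_state()["tool_pos"]
    if s[2]<HI+L-3: ctrl.move_straight([s[0],s[1],HI+L],vel=250)
    ctrl.movep([xy[0],xy[1],HI+L],[pi,0,y])
def load(back,yaw):
    """held cartridge, centre `back` ahead of the tool along bin x; tool yaw keeps its branch"""
    b=-46-back
    over_y(loc(BIN,b),yaw); st(); 
    if get_state()["width"]<20: print("LOST"); return
    to(loc(BIN,b),175,200); print("guard",to(loc(BIN,b),151.5,40,guard=5)); st()
    z=get_state()["tool_pos"][2]-L
    snap("load")
    print("ins",to(loc(BIN,-12),z,50,guard=12)); st()
    ctrl.set_gripper(48); x=get_state()["tool_pos"]; ctrl.pause(.3)
    to(loc(BIN,-12),200,150); to(loc(BIN,-65),200,200); push()
def push(x0=-70):
    ctrl.set_gripper(0); to(loc(BIN,x0),200,200); to(loc(BIN,x0),153.5,100,guard=8)
    print("push",to(loc(BIN,-8.5),153.5,50,guard=12)); st()
    ctrl.pause(.5); to(loc(BIN,-30),153.5,150); to(loc(BIN,-60),HI,200); st()
E
python3 - <<'E'
from r import *
xy=loc(RD,-24); y=over(xy,RD[1]); print(y); ctrl.set_gripper(50); to(xy,60,250); print(to(xy,20,60,guard=8)); st()
ctrl.set_gripper(0,20); st()
xy=loc(RD,-85); to(xy,20.7,100); to(xy,HI,200); st()
load(15, BIN[1]+(y-RD[1]))
over([450,-150],0)
c=snap("l0")
a=cv2.imread("pics/load.png")[150:290,160:360];b=cv2.imread("pics/l0.png")[150:290,160:360]
cv2.imwrite("pics/l0c.png",cv2.resize(np.hstack([a,b]),(800,280),interpolation=cv2.INTER_CUBIC))
E
```

```text
0.13962634015954636
False
t 14.8 w 50.2 grip 0.0 pos [ 483.7 -326.4  206.2] F [ 1.2 -0.  -0.2]
t 15.3 w 27.9 grip 19.9 pos [ 483.7 -326.5  206.4] F [ 0.2 -0.3  1.4]
t 17.3 w 27.7 grip 19.9 pos [ 423.1 -334.6  429.5] F [-0.3  0.4 -0.1]
t 19.7 w 27.8 grip 19.9 pos [452.8 338.9 431.1] F [ 1.3 -0.1 -0.2]
guard True
t 20.8 w 27.6 grip 20.0 pos [452.2 339.5 337.9] F [ 0.4 -0.7  3.1]
ins False
t 22.0 w 27.8 grip 20.0 pos [501.4 331.3 337.9] F [ 1.  -1.1  3.9]
push False
t 26.8 w 0.6 grip 0.0 pos [503.9 331.1 339.6] F [-0.2 -0.9  0.4]
t 28.2 w 0.4 grip 0.0 pos [453.6 339.2 430.3] F [-0.4 -0.7 -0.3]
```

View pics/l0c.png

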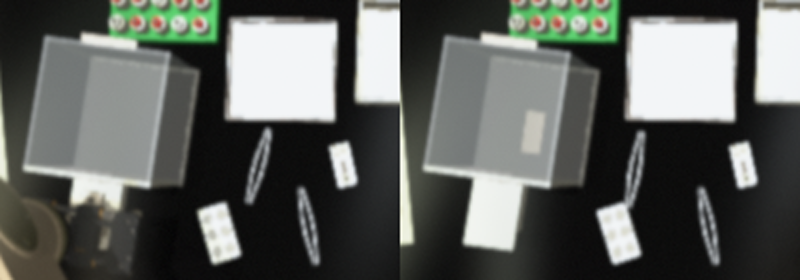

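Cart0 lies inside the bin, seen through the lid at (533,132), and the shelf is empty. One forceps was knocked next to the plate at (630,190), so I'll re-measure. The two bench cartridges come next.

```bash
cat > carts.py <<'E'
from r import *
def carts(c): return [o for o in small(c,120,(300,260,650,-260)) if 58<o[2]<72 and 26<o[3]<38]
for i in range(2):
    c=camera("top"); cs=carts(c); print([np.round(o[:5],1) for o in cs])
    if not cs: break
    o=min(cs,key=lambda o:o[1]) if i==0 else cs[0]
    a=A(o[4]); off=-15
    y=pick_yaw([o[0],o[1],HI+L],a)
    u=np.array([np.cos(a),np.sin(a)]); xy=np.array(o[:2])+off*u
    over_y(xy,y); ctrl.set_gripper(55); to(xy,45,250); print("down",to(xy,2.5,60,guard=8))
    ctrl.set_gripper(0,20); to(xy,HI,200); st()
    if get_state()["width"]<20: print("miss"); break
    load(15,BIN[1]+(y-a))
    over([450,-150],0)
c=snap("l1")
for o in small(c,120,(300,260,650,-260)): print(np.round(o[:5],1),o[5])
cv2.imwrite("pics/l1c.png",cv2.resize(cv2.imread("pics/l1.png")[150:290,160:480],(800,350),interpolation=cv2.INTER_CUBIC))
E
python3 carts.py
```

```text
[array([522.4,   8.9,  65. ,  31.7,  10.5]), array([ 520.2, -136.2,   65.4,   31.8,   10.5])]
down False
t 35.2 w 28.1 grip 19.8 pos [ 505.1 -138.9  429.5] F [ 0.4 -0.5 -0.4]
t 37.0 w 27.7 grip 19.8 pos [452.8 338.9 431. ] F [ 0.2 -0.2  1.3]
guard True
t 38.0 w 27.6 grip 19.9 pos [452.2 339.5 338.2] F [0.3 1.  3.3]
ins False
t 39.2 w 27.7 grip 19.9 pos [501.6 331.2 338.2] F [ 1.8 -0.8  4.2]
push False
t 44.0 w 0.4 grip 0.0 pos [503.9 331.1 339.6] F [ 0.8 -0.8 -0.6]
t 45.5 w 0.3 grip 0.0 pos [453.6 339.2 430.3] F [-0.3 -0.4 -0.6]
[array([522.4,   8.9,  65. ,  31.7,  10.5])]
down False
t 52.7 w 28.2 grip 19.8 pos [507.3   6.2 429.6] F [1.2 1.  0.1]
t 54.0 w 27.6 grip 19.8 pos [452.7 338.9 430.7] F [-0.5  0.2  0. ]
guard True
t 55.1 w 27.7 grip 19.9 pos [452.2 339.6 338.2] F [1.3 0.8 1.7]
ins False
t 56.2 w 28.0 grip 19.9 pos [501.5 331.3 338.2] F [1.1 0.1 3.5]
push False
t 61.1 w 0.6 grip 0.0 pos [503.9 331.1 339.6] F [ 0.5 -1.1  0.2]
t 62.5 w 0.8 grip 0.0 pos [453.6 339.2 430.3] F [-0.2 -0.4 -0.7]
[ 449.7 -172.7   38.7   17.4  -24.1] (np.float64(394.0), np.float64(255.0))
[432.6  62.9 107.6  18.9   8.2] (np.float64(314.0), np.float64(263.0))
```

View pics/l1c.png

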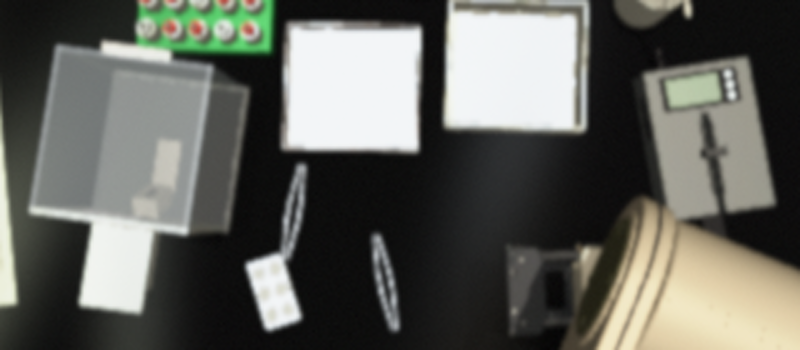

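All the cartridges are in the bin, seen at crop (167,165) and (148,203), and the shelf is clear. Now the plates go to the tub. Forceps1 at (293,212) can wait until the plate beside it is gone.

```bash
cat >> r.py <<'E'
def put(xy,yaw,z,w,opening):
    over(xy,yaw); st()
    if get_state()["width"]<w-4: print("LOST"); return False
    to(xy,z+40,200); print("put guard",to(xy,z,60,guard=10)); ctrl.set_gripper(opening); ctrl.pause(.2); to(xy,HI,200); return True
E
python3 - <<'E'
from r import *
over([350,-420],0)
def plates(): 
    c=snap("pl"); r=[o for o in small(c,150,(300,260,560,-260)) if 74<o[2]<92 and 36<o[3]<52]; print([np.round(o[:5],1) for o in r]); return r
ps=plates()
o=[p for p in ps if p[1]<0]
if not o: o=[(430.2,-180.3,0,0,-7.5)]
o=o[0]
if grab(o[:2],A(o[4]),3,62)>36: put((680,-120),0,10,42,52)
c=snap("pl2"); ps=plates(); o=[p for p in ps if p[1]>100]
o=o[0] if o else (427.2,194.9,0,0,15.9)
if grab(o[:2],A(o[4]),3,60)>36: put((680,-72),0,27,42,50)
over([350,-420],0)
c=snap("l2")
for o in small(c,120,(300,260,600,-260)): print(np.round(o[:5],1),o[5])
cv2.imwrite("pics/l2c.png",cv2.resize(cv2.imread("pics/l2.png")[150:290,160:480],(800,350),interpolation=cv2.INTER_CUBIC)); st()
E
```

```text
[array([ 430.2, -180. ,   81.5,   43.7,   -8. ])]
grab width 41.8 hit False
t 71.2 w 41.7 grip 20.0 pos [ 429.9 -179.9  429.6] F [ 0.1 -0.  -0.5]
t 72.2 w 42.0 grip 20.0 pos [ 679.5 -120.5  430.8] F [ 0.7 -0.2 -0.5]
put guard False
[]
grab width 41.9 hit False
t 81.7 w 41.6 grip 20.0 pos [426.9 194.8 429.6] F [-0.3 -0.4 -0.5]
t 83.0 w 41.5 grip 20.0 pos [679.8 -70.8 431.4] F [-0.4  0.4 -0.5]
put guard False
[433.8  63.1 110.   18.9   8.2] (np.float64(314.0), np.float64(263.0))
[519.2 169.7 111.8  18.8 -15. ] (np.float64(277.0), np.float64(234.0))
t 88.5 w 50.0 grip 0.0 pos [ 350.8 -419.6  431.1] F [ 0.5 -0.7  0.1]
```

View pics/l2c.png

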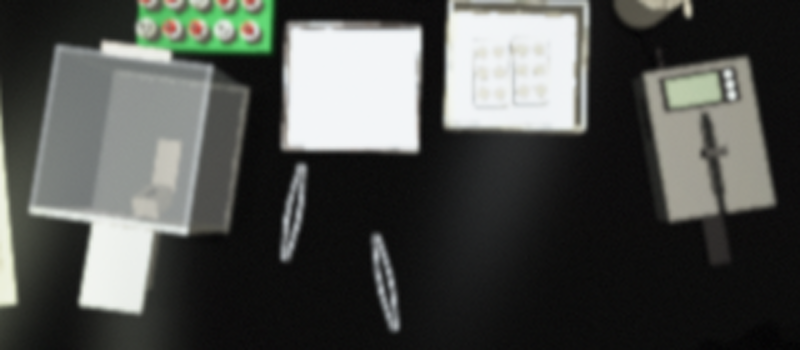

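Both plates are in the tub, at (490,72) and (530,70). Forceps1 at (293,212) is too close to the bin wall for the gripper body. I'll tray forceps2 first, then push forceps1 away from the bin and pick it up.

Run:
```python
from r import *
def find(): 
    c=snap("fc"); r=[o for o in small(c,110,(300,260,590,-260)) if 98<o[2]<125 and o[3]<28]; print([np.round(o[:5],1) for o in r]); return r
if grab((434,63.1),A(8.2),1.5,40,25)>8: put((665,62),0,6,14,30)
over([350,-420],0); r=find()
o=max(r,key=lambda o:o[1]); a=A(o[4]); n=np.array([-np.sin(a),np.cos(a)]); p=np.array(o[:2])
ctrl.set_gripper(0); s=p+24*n; over(s,a+pi/2); to(s,40,200); print(to(s,2.5,60,guard=8)); print(to(p-45*n,2.5,80,guard=15)); st()
to(p-35*n,2.5,80); over([350,-420],0); r=find(); 
if r:
    o=r[0]
    if o[1]<140 and grab(o[:2],A(o[4]),1.5,40,25)>8: put((665,105),0,6,14,30)
over([350,-420],0); c=snap("l3")
for o in small(c,120,(300,260,600,-260)): print(np.round(o[:5],1),o[5])
cv2.imwrite("pics/l3c.png",cv2.resize(cv2.imread("pics/l3.png")[110:290,160:480],(800,450),interpolation=cv2.INTER_CUBIC)); st()
```

```text
grab width 15.3 hit True
t 94.3 w 15.5 grip 25.0 pos [433.7  63.1 429.6] F [-0.4  0.1 -0.5]
t 95.2 w 15.2 grip 25.0 pos [664.5  62.  430.6] F [ 0.1 -0.   0. ]
put guard False
[array([519.4, 170.3, 111.8,  19.9, -12.3])]
False
False
t 107.3 w 0.4 grip 0.0 pos [509.8 126.5 188.7] F [-0.3 -0.4 -0. ]
[array([505.9, 110.8, 111.6,  19.5, -15.3])]
grab width 15.2 hit True
t 117.2 w 15.4 grip 24.9 pos [505.6 110.7 429.4] F [ 0.1  0.7 -0.7]
t 117.8 w 15.0 grip 24.9 pos [664.6 105.  429.5] F [-0.9 -0.5  0.6]
put guard False
t 124.1 w 29.9 grip 0.0 pos [ 350.5 -419.7  431. ] F [-0.  -0.5  0.1]
```

View pics/l3c.png

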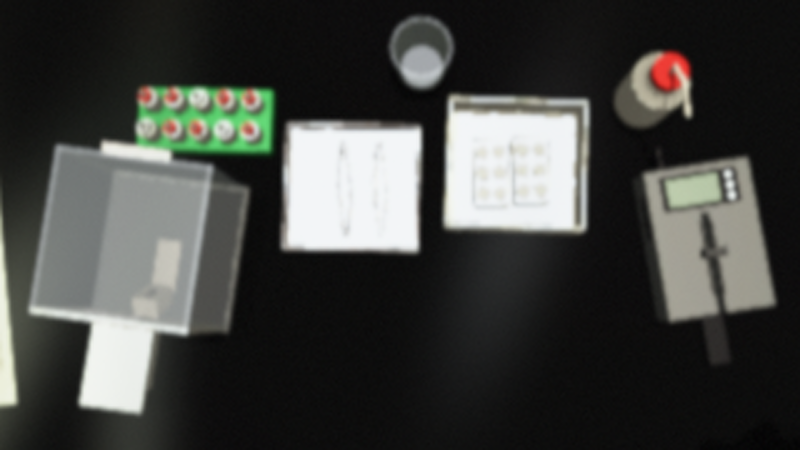

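Both forceps lie flat in the tray at (345,188) and (380,188), and the bench is clear. I'll check inside the bin from the side camera.

Run:
```python
from r import *
snap("s3","side"); a=cv2.imread("pics/s3.png")[80:220,200:370]
b=cv2.imread("pics/l3.png")[200:250,190:260]
cv2.imwrite("pics/s3c.png",np.hstack([cv2.resize(a,(510,420),interpolation=cv2.INTER_CUBIC),cv2.resize(b,(290,420),interpolation=cv2.INTER_CUBIC)]))
```

```text
(no output)
```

View pics/s3c.png

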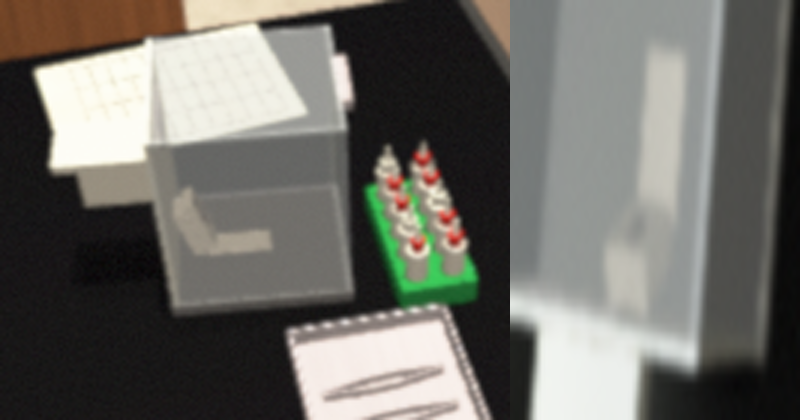

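```bash
python3 -c "
from plant import order,get_state
print(get_state()['t'],order.sign_off())"
```

```text
the job is handed in; nothing more can be done
124.125 None
```

I handed the job in at 124 s: cart0 was ejected, all three cartridges went through the flap into the bin, both forceps lie in the tray, both plates are in the tub and the bystanders were left alone. In the last pictures I could clearly make out only two cartridges in the bin (the third probably hidden behind them), I took the flap to be shut without seeing it, and sign-off returned no verdict.

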